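# Feed a row of reagent cartridges home on the analyser's loading rail

## Robot

A 7-joint arm with a two-finger parallel gripper is mounted at the origin on the work surface. World frame = base frame: x ahead of the robot, y to its left, z up, the work surface at z = 0. Lengths are in m, angles in rad, forces in N, time in s.
With the tool pointing down it reaches from about 0.425 to 0.95 m from the base axis. Payload 4.7 kg.
Tool frame: the origin (TCP) lies between the finger pads; the fingertips stand 14 mm ahead of it and the grasp point (between the pads) lies 5 mm behind it (manip.nose_length is the distance from the TCP to the fingertips, in m); z points along the fingers, y is the line along which they close (so a half turn about z gives the same grasp; the last joint's range is limited). The gripper opens to 87 mm and grips with 3 to 60 N. Pads are 19 mm wide; open, the fingers measure 117 mm over their backs; the gripper's body (75 mm by 190 mm) begins 51 mm behind the grasp point.
Start: joints at [-1.296, 0.469, -0.049, 1.532, 0.024, 1.141, -0.082], TCP at [0.202, 0.644, 0.237] pointing down, gripper open.
Joint ranges: [-2.59, 2.59], [-0.33, 1.99], [-1.39, 1.29], [0.1, 2.45], [-1.04, 4.18], [0.21, 1.99], [-2.66, 2.66]. Speed limits (rad/s): [2.57, 2.57, 3.14, 3.14, 3.14, 3.14, 3.14].

## Interface

Orientations are given as a rotation vector (axis times angle).
In Python, from plant import manip gives the robot as it stands. Calls block until the motion is done:
- manip.move_pose(position, orientation): joint-space move of the TCP to a pose.
- manip.servo_line(position, v=0.15, attitude=None, contact_N=None): straight line of the TCP; attitude=None keeps the orientation; v is the mean speed in m/s. With contact_N (N) it stops when the force on the tool has changed by that much, and returns True; else False.
- manip.movej(angles): joint-space move.
- manip.set_gripper(opening, grasp_force=None): finger opening in m; grasp_force is the grip in N (None keeps the last); returns when the fingers have stopped.
- manip.sleep(seconds).
- manip.solve_ik(position, orientation): joint angles nearest the present ones, or None.
- manip.get_state(): the state.
- manip.get_image(name): name is "scene" or "side" or "wrist"; returns a dict with "img" (480x640x3 uint8, red, green, blue), "mtx" (3x3 intrinsics, pixels), "distortion" ([k1, k2, p1, p2, k3] as OpenCV has them; the pictures are not rectified), "extrinsics" (4x4, takes a point from world to camera coordinates). Camera axes: x right, y down, z forward; pixel columns grow to the right and rows downward; lengths in m; the calibration is good to about 2 mm. A picture is of the moment at which its call begins. There is no depth.
A pose or a line that the arm cannot do raises manip.IKError and nothing moves.
- manip.job_done(): hands the job in; it is judged then, once.
Trained networks look in a picture, given as the dict that the camera call returned (one of the last four; its "shot" number tells which), for a name from the list of things; names that differ only in an ending like _2 or _b are one class to them, and where a whole thing is asked for, a point or a joint stands for the part that bears it (a point fixed in the world has none). Each returns a list of dicts, best first, with "conf" (0 to 1); they miss things now and then, are a little off and sometimes report something else, mostly with a low value. They report only what shows in the picture. A call takes as long as a camera call.
- manip.recognise(target, picture): "location" ([column, row] in pixels, amid what is visible of it).
The state is a dict: "time": time; "joints": joint angles; "joint_velocities": joint speeds; "effort": joint torques, N m; "tcp_pos": TCP position; "orientation": TCP orientation; "force": force on the tool from outside, world axes, zero at the start; "moment": the same for the moment, N m; "grip_width": finger opening in m; "grip_force": force on a finger pad.
Only numpy, scipy, OpenCV 4.12 (cv2) and the standard library are available. Lean on these libraries where they do the work, as an engineer would, in place of code of your own. Each camera call takes 0.05 s, during which the arm holds its last target. There are 200 camera calls.

## Task

From behind, with the fingertips, push the row of four touching reagent cartridges along the loading rail as one train until the front one is fully home against the end stop. Then push the plate on the outer end of the locking bar so that the bar slides fully in across the rail behind the last cartridge, and move clear. Do not pick up or tip any cartridge or let the row come apart, and leave everything else on the bench where it stands.

Things in the scene. Friction and masses are not known exactly. Their poses are not given: they have to be found in the camera images.
- rail: Aluminium channel screwed to the bench, 400 mm long along its own y; cartridges slide to +y. Origin on the bench, on the rail's centre line at the locking bar; x across, z up. Floor top 6 mm above the bench; walls at x 27 to 33 and -27 to -33 mm, 20 mm high. Open entry at y = -220 mm. Four cartridges fully home fill y = 10 to 170 mm. Bar guide 42 mm high outside the -x wall, to x = -47 mm.
- stop_face (a point): Centre of the inner face of the steel end stop, on the rail's centre line at rail y = 170 mm, 21 mm above the bench. The stop is 36 mm high, 66 mm wide; a grey reader head (110 mm wide, 85 mm high) stands right behind it, to rail y = 272 mm.
- lock_bar (a joint): Steel bar 12 mm square, 24 to 36 mm above the bench (over the walls), slides to the rail's +x at rail y = 0. In m: 0 = out (its end 45 mm short of the centre line), 0.072 = fully in, at a firm stop, its end 27 mm past the centre line. Starts at 0 to 0.012; stays where left; takes about 2 N. Goes in only when the cartridges are home.
- push_plate (a point): Centre of the outer face (towards the rail's -x, the robot's side) of the plate on the bar's outer end; pushed to the rail's +x. Plate 34 mm wide along the rail, 16 to 50 mm above the bench, 10 mm thick. This point is 33 mm up, and 130 mm from the centre line with the bar out, 58 mm with it fully in.
- cart_a: Front cartridge of the row (nearest the end stop). Block 50 mm across the rail, 40 mm along it and 44 mm tall, white plastic, about 110 g, with a 24 mm grey screw cap 10 mm high on top (overall 54 mm). Origin at the centre of its underside (which starts on the rail's floor), z up, y along the rail.
- cart_b: Second cartridge. Block 50 mm across the rail, 40 mm along it and 44 mm tall, white plastic, about 110 g, with a 24 mm grey screw cap 10 mm high on top (overall 54 mm). Origin at the centre of its underside (which starts on the rail's floor), z up, y along the rail.
- cart_c: Third cartridge. Block 50 mm across the rail, 40 mm along it and 44 mm tall, white plastic, about 110 g, with a 24 mm grey screw cap 10 mm high on top (overall 54 mm). Origin at the centre of its underside (which starts on the rail's floor), z up, y along the rail.
- cart_d: Last cartridge of the row, the one to push; its rear face is 20 mm behind its origin (rail's -y). Block 50 mm across the rail, 40 mm along it and 44 mm tall, white plastic, about 110 g, with a 24 mm grey screw cap 10 mm high on top (overall 54 mm). Origin at the centre of its underside (which starts on the rail's floor), z up, y along the rail.
- spare_cart: Bystander: a spare cartridge like the others, standing on the bench beyond the rail; leave it. Origin under its centre.
- dropper: Bystander: small white dropper bottle, 30 mm diameter, 70 mm tall, beyond the rail. Origin under its centre.
- jar: Bystander: clear specimen jar, 56 mm diameter, 62 mm tall, on the robot's side of the rail. Origin under its centre.
- beaker: Bystander: glass beaker, 60 mm diameter, 68 mm tall, on the robot's side of the rail. Origin under its centre.
- slide_box: Bystander: slide box with blue lid, 102 x 87 mm, 36 mm tall, right of the rail. Origin under its centre.
- tube_rack: Bystander: white rack with eight capped tubes, 70 x 150 mm, 90 mm tall, left of the rail. Origin under its centre.

How it is judged:
By the outcome, as a careful person would: the job done as asked, in the order asked, and still so for the second after the job is handed in, with the robot touching nothing.
It also fails if it takes over 48 s, if anything falls off the work surface, if the arm or the gripper's body presses on something with over 40 N, if the wrist force passes 120 N, or if a joint passes its speed limit or range.

## Working session

There is one attempt and no reset: what is moved stays moved. The work goes in short steps, each a Python script; the robot and the scene stay as the last script left them, time stands still between calls to the robot, and variables do not carry over. Pictures are saved under pics/ and viewed, at most 10 in all, crops included, and the job is handed in when it is done.

```bash
mkdir -p pics; ls
python3 - <<'E'
from plant import manip
import cv2,pickle
D={}
for n in ["scene","side"]:
    p=manip.get_image(n); D[n]=p
    cv2.imwrite(f"pics/{n}0.png",p["img"][:,:,::-1])
    for t in ["cart_a","push_plate","rail","jar","beaker","tube_rack","slide_box"]:
        print(n,t,[(r["location"],round(r["conf"],2)) for r in manip.recognise(t,p)][:6])
    print(p["mtx"],p["distortion"],p["extrinsics"])
pickle.dump(D,open("d0.pkl","wb"))
print(manip.get_state()["time"],manip.get_state()["orientation"],manip.nose_length)
E
```

```text
pics
scene cart_a [([327.2, 229.1], 0.84), ([504.6, 256.4], 0.69), ([313.3, 225.9], 0.67), ([286.7, 223.9], 0.62), ([272.8, 200.7], 0.59), ([369.6, 235.0], 0.36)]
scene push_plate []
scene rail [([364.1, 235.2], 0.87), ([285.2, 224.7], 0.74)]
scene jar [([371.2, 216.6], 0.65), ([276.3, 200.7], 0.56)]
scene beaker [([274.0, 203.5], 0.93)]
scene tube_rack [([504.0, 258.5], 0.85)]
scene slide_box [([209.2, 187.4], 0.85)]
[[472.79916191   0.         320.64543559]
 [  0.         472.79916191 231.36527505]
 [  0.           0.           1.        ]] [-0.08959671  0.          0.          0.          0.        ] [[-0.51111612  0.85948369 -0.00693505  0.29092706]
 [ 0.46417855  0.26922804 -0.84383324 -0.25505059]
 [-0.7233938  -0.43451587 -0.53656068  1.84971725]
 [ 0.          0.          0.          1.        ]]
side cart_a [([323.8, 268.1], 0.94), ([339.9, 274.9], 0.91), ([356.1, 287.3], 0.88), ([311.5, 257.0], 0.66)]
side push_plate [([292.7, 300.9], 0.86)]
side rail [([280.7, 250.0], 0.57)]
side jar [([248.7, 265.8], 0.8)]
side beaker [([345.0, 341.4], 0.74)]
side tube_rack [([190.1, 156.9], 0.92), ([281.5, 246.9], 0.29)]
side slide_box [([433.5, 471.5], 0.84)]
[[480.80747375   0.         320.99494107]
 [  0.         480.80747375 243.72813428]
 [  0.           0.           1.        ]] [0.01441458 0.         0.         0.         0.        ] [[ 0.86688146 -0.49848244 -0.00563847 -0.50507148]
 [-0.39046331 -0.6719131  -0.62934187  0.30496015]
 [ 0.30992731  0.54776642 -0.77710811  0.93132263]
 [ 0.          0.          0.          1.        ]]
0.8 [-4.75274229e-01 -3.10541519e+00 -1.52080685e-04] 0.014
```

View pics/scene0.png

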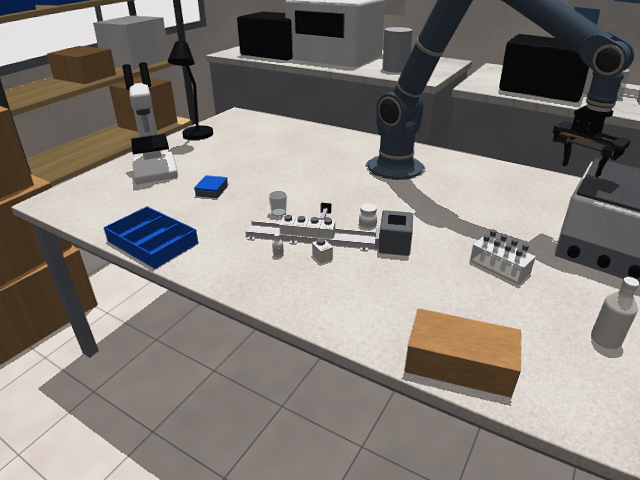

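View pics/side0.png

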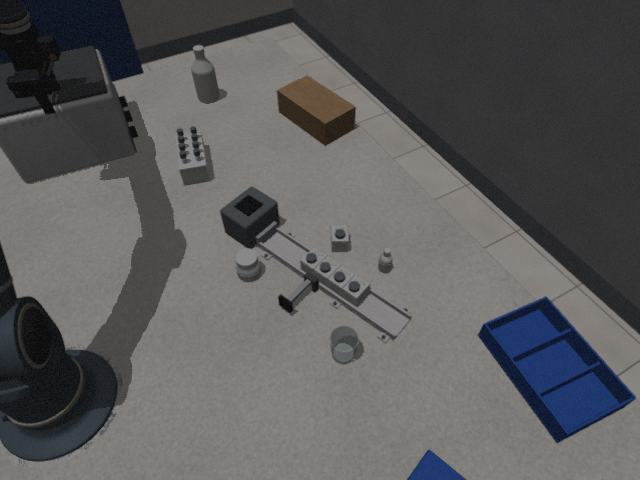

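The scene view shows the rail from about (250,228) to (378,240) with the reader at (397,232). The side view shows it from about (262,228) to (405,325), with the caps near (311,258)–(355,286), the plate near (287,303), the jar at (248,264) and the beaker at (344,345). I'll enlarge both for corners.

Run:
```python
import cv2,pickle
D=pickle.load(open("d0.pkl","rb"))
a=D["side"]["img"][210:360,220:420,::-1]; cv2.imwrite("pics/sidec.png",cv2.resize(a,None,fx=4,fy=4,interpolation=cv2.INTER_CUBIC))
a=D["scene"]["img"][180:270,240:420,::-1]; cv2.imwrite("pics/scenec.png",cv2.resize(a,None,fx=4.4,fy=4.4,interpolation=cv2.INTER_CUBIC))
```

```text
(no output)
```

View pics/sidec.png

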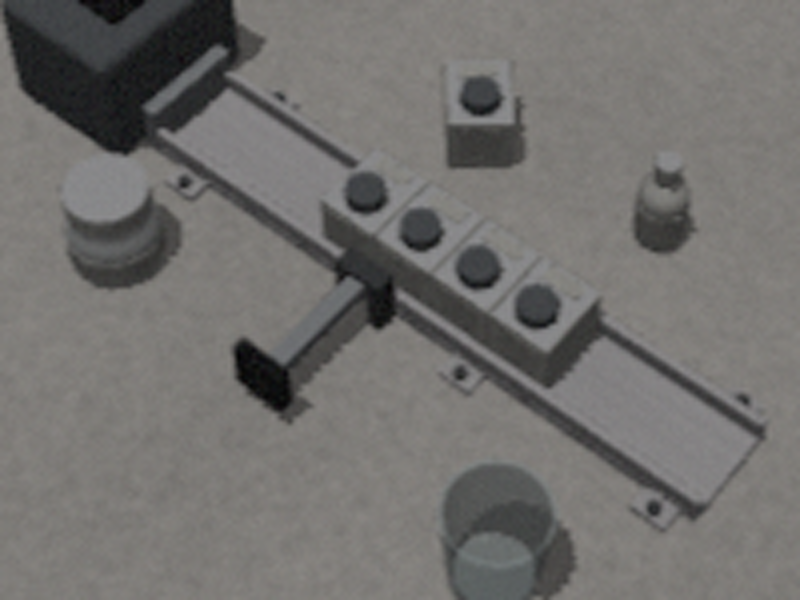

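View pics/scenec.png

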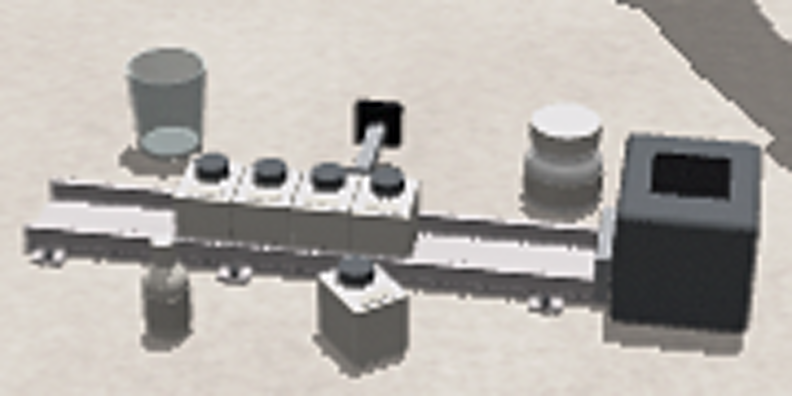

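The side crop shows the caps at (366,188), (421,226), (478,263) and (538,302), the plate's outer face centred at (263,375), and the rail's entry corners at (692,508) and (767,417). In the scene crop the caps are at (387,177), (330,174), (270,168) and (211,162), with the plate at (379,123). I'll triangulate these and fit the rail model.

```bash
cat > h.py <<'E'
import numpy as np,cv2
def proj(P,p):
    E=p["extrinsics"]; r=cv2.Rodrigues(E[:3,:3])[0]
    return cv2.projectPoints(np.atleast_2d(P).astype(float),r,E[:3,3],p["mtx"],np.array(p["distortion"]))[0][:,0]
def tri(obs):  # [(pic,uv),...]
    A=[]
    for p,uv in obs:
        n=cv2.undistortPoints(np.array([[uv]],float),p["mtx"],np.array(p["distortion"]))[0,0]
        E=p["extrinsics"]; A+= [n[0]*E[2]-E[0], n[1]*E[2]-E[1]]
    X=np.linalg.svd(np.array(A))[2][-1]; return X[:3]/X[3]
def R2(t): return np.array([[np.cos(t),-np.sin(t)],[np.sin(t),np.cos(t)]])
def r2w(q,pose):
    q=np.atleast_2d(q); return np.c_[q[:,:2]@R2(pose[2]).T+np.array(pose[:2]),q[:,2]]
E
python3 - <<'E'
import pickle; from h import *
from scipy.optimize import least_squares
D=pickle.load(open("d0.pkl","rb")); S,C=D["side"],D["scene"]
sp=lambda a:(np.array(a,float)+.5)/4-.5+[220,210]
cp=lambda a:(np.array(a,float)+.5)/4.4-.5+[240,180]
caps_s=sp([(366,188),(421,226),(478,263),(538,302)]); caps_c=cp([(387,175),(330,172),(270,167),(211,161)])
pts=[tri([(S,a),(C,b)]) for a,b in zip(caps_s,caps_c)]; print(np.round(pts,4))
ent_s=sp([(691,507),(767,417)]); ent_c=cp([(50,180),(25,228)])
for a,b in zip(ent_s,ent_c): print('entry',tri([(S,a),(C,b)]))
pl_s=sp([(263,375)]); pl_c=cp([(379,123)]); print('plate',tri([(S,pl_s[0]),(C,pl_c[0])]))
st=sp([(150,112),(225,52)])
def model(v):
    pose=v[:3]; s,q=v[3:]
    c=r2w([[0,s-40*1e-3*i,.06] for i in range(4)],pose)
    e=r2w([[-.033,-.22,.02],[.033,-.22,.02]],pose)
    pl=r2w([[-.13+q,0,.033]],pose); pi=r2w([[-.12+q,0,.033]],pose)
    stp=r2w([[-.033,.17,.036],[.033,.17,.036]],pose)
    return np.r_[proj(c,S)-caps_s,proj(c,C)-caps_c,proj(e,S)-ent_s,proj(e,C)-ent_c,proj(pl,S)-pl_s,proj(pi,C)-pl_c,proj(stp,S)-st]
d=pts[0]-pts[3]
r=least_squares(lambda v:model(v).ravel(),[*np.mean(pts,0)[:2],np.arctan2(d[1],d[0])-np.pi/2,0.05,0.005],loss="soft_l1")
print(r.x,np.degrees(r.x[2])); print(np.round(model(r.x),1).tolist())
np.save("pose.npy",r.x)
print('plate w',r2w([-.13+r.x[4],0,.033],r.x))
pose=r.x
for n,a in {"jar":(109,245),"beaker":(495,570)}.items():
    # base on bench plane: two-view centres
    pass
for n,a,b in [("jar",(108,190),(566,125)),("beaker",(498,500),(167,65))]:
    w=tri([(S,sp(a)),(C,cp(b))]); print(n,w,"rail",R2(pose[2]).T@(w[:2]-pose[:2]))
E
```

```text
[[ 0.5702  0.0237  0.0604]
 [ 0.5839 -0.0131  0.0588]
 [ 0.5984 -0.051   0.0591]
 [ 0.6126 -0.0894  0.0598]]
entry [ 0.6313365  -0.21489635  0.01692755]
entry [ 0.69484535 -0.19022242  0.01891383]
plate [ 0.47073586 -0.04036327  0.03345818]
[0.58203378 0.00133015 0.35983742 0.02576549 0.01069092] 20.617165426074507
[[0.3, -1.1], [0.4, -1.5], [0.5, -1.4], [0.2, -1.5], [-0.3, 0.8], [-0.7, 0.3], [-0.3, 0.3], [0.0, 0.6], [0.2, 0.6], [-1.3, 1.5], [0.6, -1.4], [-0.2, -1.2], [-0.5, 0.1], [-0.8, 1.7], [-1.1, 2.1], [-0.8, 0.8]]
plate w [[ 0.47036596 -0.04068121  0.033     ]]
jar [0.4454735  0.09647378 0.05828031] rail [-0.09431198  0.13713596]
beaker [ 0.52925931 -0.18370692  0.07024073] rail [-0.11455012 -0.15460315]
```

The fit agrees with the given sizes: cap tops at z≈0.060, 40 mm pitch, residuals around 1 px, rail yaw 20.6°. Next I'll move to hover behind the row and check the fit in the wrist view.

```bash
cat >> h.py <<'E'
from scipy.spatial.transform import Rotation as Ro
def ori(a): # tool down, tool y along world angle a
    y=np.array([np.cos(a),np.sin(a),0]); z=np.array([0,0,-1.]); return Ro.from_matrix(np.c_[np.cross(y,z),y,z]).as_rotvec()
def best(m,p,a): # half-turn with the smaller joint travel
    q0=np.array(m.get_state()["joints"]); o=[]
    for k in (0,np.pi):
        j=m.solve_ik(p,ori(a+k))
        if j is not None: o.append((np.abs(np.array(j)-q0).max(),k,j))
    o.sort(key=lambda t:t[0]); return ori(a+o[0][1]),o[0][0]
E
python3 - <<'E'
from plant import manip; from h import *
v=np.load("pose.npy"); pose=v[:3]
manip.set_gripper(0.0)
p=r2w([0,-.165,.16],pose)[0]; o,d=best(manip,p,pose[2]); print(p,o,d)
manip.move_pose(p,o); s=manip.get_state(); print(s["time"],s["tcp_pos"],s["grip_width"],s["force"])
w=manip.get_image("wrist"); im=w["img"][:,:,::-1].copy()
P=r2w([[0,v[3]-.04*i,.06] for i in range(4)]+[[x,v[3]-.14,.05] for x in(-.025,.025)]+[[x,y,.02] for x in(-.027,.027) for y in(-.22,-.15,0)],pose)
for u in proj(P,w):
    if (abs(u)<2000).all(): cv2.drawMarker(im,tuple(int(t) for t in u),(0,0,255),0,10,1)
cv2.imwrite("pics/w1.png",im)
E
```

```text
[ 0.64013392 -0.15310227  0.16      ] [1.78805745 2.58310955 0.        ] 1.04756870057691
5.5167 [ 0.64051372 -0.1519126   0.15989609] 0.0006235048292486853 [ 0.27567226  0.62543349 -0.11203883]
```

View pics/w1.png

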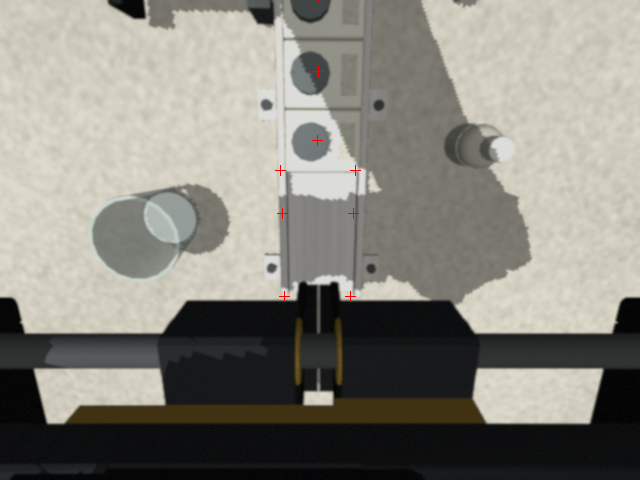

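The wrist view shows the rear top edge of cart_d from (284,171) to (363,171), which is 6 px right of my prediction. The caps at (311,142) and (311,73) are 6 px left of it, so the caps sit off-centre on their blocks and biased my fit. I'll refit with a free cap offset, then push.

Run:
```python
import pickle; from h import *
from plant import manip
from scipy.optimize import least_squares
D=pickle.load(open("d0.pkl","rb")); S,C=D["side"],D["scene"]; W=manip.get_image("wrist")
sp=lambda a:(np.array(a,float)+.5)/4-.5+[220,210]
cp=lambda a:(np.array(a,float)+.5)/4.4-.5+[240,180]
caps_s=sp([(366,188),(421,226),(478,263),(538,302)]); caps_c=cp([(387,175),(330,172),(270,167),(211,161)])
ent_s=sp([(691,507),(767,417)]); ent_c=cp([(50,180),(25,228)])
pl_s=sp([(263,375)]); pl_c=cp([(379,123)]); st=sp([(150,112),(225,52)])
caps_w=np.array([(311,73),(311,141)]); rear_w=np.array([(284,171),(363,171)])
def model(v):
    pose=v[:3]; s,q,cx,cy=v[3:]
    c=r2w([[cx,s+cy-40*1e-3*i,.06] for i in range(4)],pose)
    e=r2w([[-.033,-.22,.02],[.033,-.22,.02]],pose)
    pl=r2w([[-.13+q,0,.033]],pose); pi=r2w([[-.12+q,0,.033]],pose)
    stp=r2w([[-.033,.17,.036],[.033,.17,.036]],pose)
    re=r2w([[x,s-.14,.05] for x in(-.025,.025)],pose)
    wl=r2w([[x,-.17,.02] for x in(-.027,.027)],pose)
    return np.r_[proj(c,S)-caps_s,proj(c,C)-caps_c,proj(e,S)-ent_s,proj(e,C)-ent_c,proj(pl,S)-pl_s,proj(pi,C)-pl_c,proj(stp,S)-st,
      (proj(c[2:],W)-caps_w)/2,(proj(re,W)-rear_w)/2,np.c_[proj(wl,W)[:,0]-[288,357],[0,0]]/2]
r=least_squares(lambda v:model(v).ravel(),[*np.load("pose.npy"),-.007,0],loss="soft_l1")
v=r.x; print(np.round(v,4),np.degrees(v[2])); print(np.round(model(v),1).tolist())
np.save("pose.npy",v); pose=v[:3]
print("rear face y",v[3]-.14)
p=r2w([0,v[3]-.14-.0095-.025,.1],pose)[0]
o,_=best(manip,p,pose[2]); print(o)
manip.servo_line(p,v=.1,attitude=o)
p[2]=.036; manip.servo_line(p,v=.08)
s=manip.get_state(); print(s["time"],s["tcp_pos"],s["force"],R2(pose[2]).T@(np.array(s["tcp_pos"])[:2]-pose[:2]))
W=manip.get_image("wrist"); cv2.imwrite("pics/w2.png",W["img"][:,:,::-1])
```

```text
[ 0.5855  0.0033  0.3574  0.0249  0.0067 -0.0078 -0.0007] 20.4784824337719
[[-0.4, 0.2], [-0.3, -0.2], [-0.3, 0.0], [-0.6, 0.0], [-0.4, 0.1], [-0.8, -0.3], [-0.3, -0.4], [0.0, -0.1], [0.8, -0.8], [-0.7, 0.3], [0.5, -0.8], [-0.4, -0.6], [-0.8, -0.1], [-0.6, 1.7], [0.0, 0.8], [0.3, -0.3], [0.3, -0.2], [0.3, 0.4], [1.1, -0.1], [-0.9, 0.1], [0.0, 0.0], [0.0, 0.0]]
rear face y -0.1150944271571822
[1.79118231 2.58094369 0.        ]
7.3417 [ 0.63826803 -0.13716315  0.03643298] [-0.02834476  0.46399983  0.41917606] [ 0.00025734 -0.15000861]
```

View pics/w2.png

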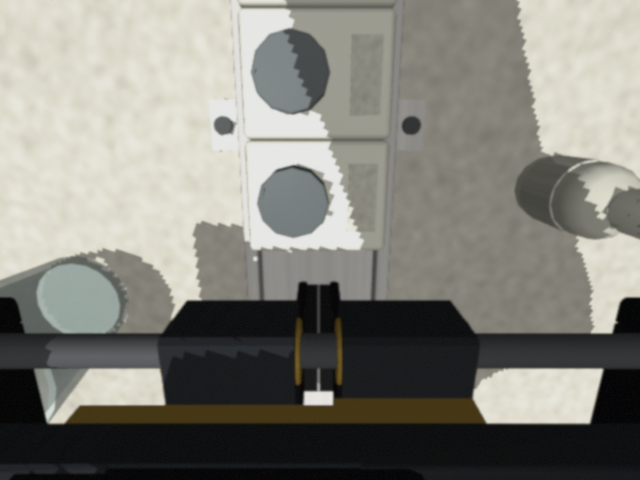

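The wrist view shows the fingers centred in the channel at column 320, just behind cart_d's rear edge at row 248. The refit residuals are under 1 px for almost every point. Pushing now.

Run:
```python
from plant import manip; from h import *
v=np.load("pose.npy"); pose=v[:3]
def st(t):
    s=manip.get_state(); print(t,round(s["time"],2),R2(pose[2]).T@(np.array(s["tcp_pos"])[:2]-pose[:2]),s["tcp_pos"][2],R2(pose[2]).T@np.array(s["force"])[:2])
go=lambda x,y,z=.036,**k:manip.servo_line(r2w([x,y,z],pose)[0],**k)
print(go(0,-.11,v=.03,contact_N=12)); st("touch")
print(go(0,-.015,v=.05,contact_N=12)); st("near")
print(go(0,.015,v=.02,contact_N=10)); st("stop")
w=manip.get_image("side"); a=w["img"][210:360,220:420,::-1]; cv2.imwrite("pics/s3.png",cv2.resize(a,None,fx=4,fy=4,interpolation=cv2.INTER_CUBIC))
```

```text
False
touch 8.86 [-1.59665644e-05 -1.09993193e-01] 0.035975722665832446 [-0.33136788 -1.54198664]
False
near 10.91 [-3.29722496e-05 -1.50355878e-02] 0.03599599467105151 [-0.1058148  -1.33671489]
True
stop 11.8 [-3.91873163e-05 -2.18751136e-03] 0.036426620475133856 [ 0.85963403 -1.44532797]
```

View pics/s3.png

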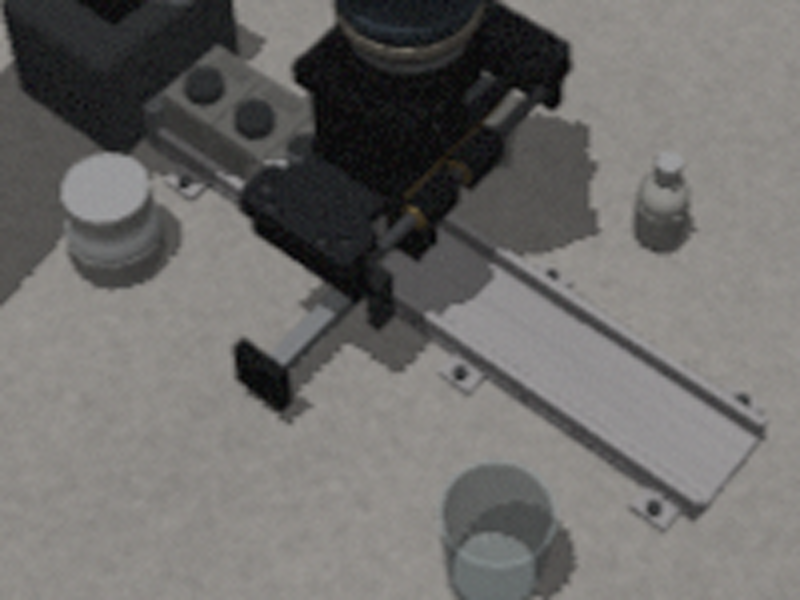

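The side view shows the front cartridge against the stop at (150,110), with contact near the expected position. I'll press once more to confirm it is seated, then back off and go to the plate.

Run:
```python
from plant import manip; from h import *
v=np.load("pose.npy"); pose=v[:3]
def st(t):
    s=manip.get_state(); print(t,round(s["time"],2),R2(pose[2]).T@(np.array(s["tcp_pos"])[:2]-pose[:2]),s["tcp_pos"][2],R2(pose[2]).T@np.array(s["force"])[:2])
go=lambda x,y,z=.036,**k:manip.servo_line(r2w([x,y,z],pose)[0],**k)
print(go(0,.012,v=.015,contact_N=15)); st("press")
go(0,-.035,v=.06); go(0,-.035,.13,v=.12)
w=manip.get_image("side"); a=w["img"][210:360,220:420,::-1]
xo=-.13+v[4]-.0095-.02
p=r2w([xo,0,.13],pose)[0]; o,d=best(manip,p,pose[2]+np.pi/2); print(p,o,d)
manip.move_pose(p,o); st("above plate")
wr=manip.get_image("wrist")
b=cv2.resize(wr["img"][:,:,::-1],(400,300)); a=cv2.resize(a,(400,300),interpolation=cv2.INTER_CUBIC)
cv2.imwrite("pics/s4.png",np.hstack([a,b]))
```

```text
True
press 12.47 [-0.00061323 -0.00226253] 0.036877671373008875 [-0.03982531 -1.32840186]
[ 0.4424065  -0.05018083  0.13      ] [ 0.55844562 -3.09155994 -0.        ] 1.3380717645505085
above plate 15.37 [-0.15239558 -0.00024353] 0.12994053682691736 [-0.12348342 -0.12651922]
```

View pics/s4.png

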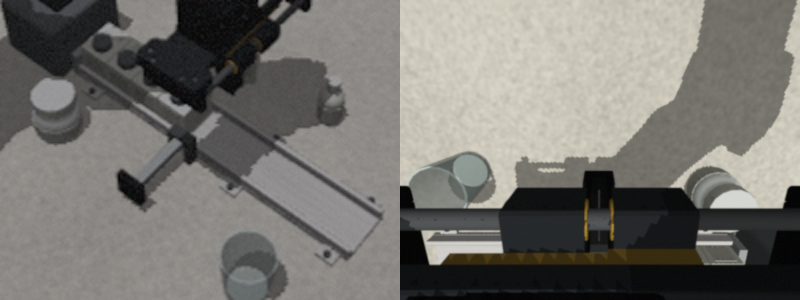

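The left half (side view) shows the row seated and the channel clear behind it. In the right half the closed fingers stand outside the plate, with the beaker and jar well clear. Now lowering and pushing the bar.

Run:
```python
from plant import manip; from h import *
v=np.load("pose.npy"); pose=v[:3]
def st(t):
    s=manip.get_state(); print(t,round(s["time"],2),R2(pose[2]).T@(np.array(s["tcp_pos"])[:2]-pose[:2]),s["tcp_pos"][2],R2(pose[2]).T@np.array(s["force"])[:2])
go=lambda x,y,z=.040,**k:manip.servo_line(r2w([x,y,z],pose)[0],**k)
x=-.13+v[4]-.0295
print(go(x,0,v=.1,contact_N=10)); st("down")
print(go(-.085,0,v=.04,contact_N=12)); st("mid")
print(go(-.052,0,v=.02,contact_N=15)); st("end")
```

```text
False
down 16.47 [-0.15242307 -0.00024205] 0.04038611884363431 [-0.04201951  0.66322811]
False
mid 18.31 [-8.49869912e-02  2.18009693e-05] 0.040004912821082914 [-1.70362078  0.56835872]
True
end 19.3 [-0.06960894  0.00019926] 0.03930398589126966 [-0.25966222  0.50571053]
```

It stopped within 2 mm of the fully-in position, the same offset as at the end stop. I'll press once more, then move clear and check.

Run:
```python
from plant import manip; from h import *
v=np.load("pose.npy"); pose=v[:3]
def st(t):
    s=manip.get_state(); print(t,round(s["time"],2),R2(pose[2]).T@(np.array(s["tcp_pos"])[:2]-pose[:2]),s["tcp_pos"][2],R2(pose[2]).T@np.array(s["force"])[:2])
go=lambda x,y,z=.040,**k:manip.servo_line(r2w([x,y,z],pose)[0],**k)
print(go(-.052,0,v=.02,contact_N=22)); st("press")
go(-.10,0,v=.08); go(-.12,0,.2,v=.15); p=r2w([-.12,0,.2],pose)[0]
manip.movej(np.array(manip.get_state()["joints"])+[-.9,0,0,0,0,0,0]); st("clear")
a=manip.get_image("side")["img"][210:310,220:370,::-1]; b=manip.get_image("scene")["img"][195:270,290:415,::-1]
cv2.imwrite("pics/f.png",np.hstack([cv2.resize(a,(400,267),interpolation=3),cv2.resize(b,(400,267),interpolation=3)]))
```

```text
True
press 19.84 [-0.06971103  0.00059912] 0.038402106103224025 [-1.33992536  0.04537899]
clear 23.12 [-0.12451959  0.41149856] 0.19920764051569353 [-0.1761222   0.71367902]
```

View pics/f.png

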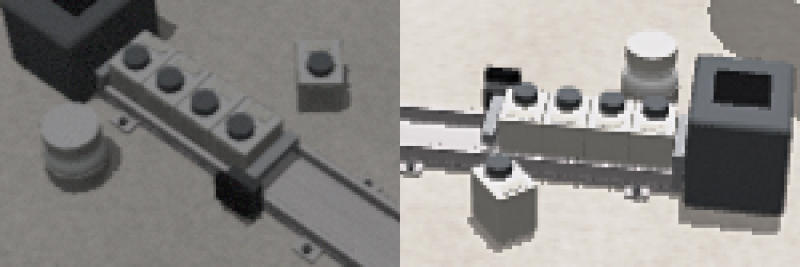

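The final views show all four cartridges touching and against the stop. The bar is across the rail behind the last one, with its plate close to the guide at (238,190), and the bystanders in these crops stand where they were.

```bash
python3 -c "
from plant import manip
print(manip.job_done())"
```

```text
the job is handed in; nothing more can be done
None
```

The four cartridges are home against the end stop as one train, the locking bar is fully in behind the last one, the arm is clear, and the job is handed in at about 23 s on the robot's clock.

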